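Load the check balance and draw its gauge arm out to the rider

TASK

Gently set the largest of the three check weights upright in the middle of the balance's sprung pan and let go of it. Then press the lock button on the rail fully down to release the telescoping gauge arm, and pull the arm out by its grip post, against its return spring, until its pointer lines up with the brass rider clip on the scale. Finish while still holding the arm at that mark; do not shift the rider or disturb the other things on the bench.

Things in the scene. Friction and masses are not known exactly. Their poses are not given: they have to be found in the camera images.
- gauge_balance: The balance, screwed to the bench: dark base plate 130 (x) x 450 (y) x 15 mm, carrying a white rail block 66 (x) x 260 (y) mm, y from -220 to +40 mm, its top 140 mm above the bench, and beyond the block's +y end the sprung pan, centre at x 0, y +155 mm. Origin: centre of the base's underside on the bench; +y runs along the rail towards the pan and is the way the arm pulls out.
- pan_center (a point): Centre of the upper face of the round steel pan, 100 mm diameter, 4 mm thick, flat, without a rim; 50 mm above the bench when empty. It sinks with the load.
- pan (a joint): How far the pan has sunk, m: 0 empty, stop at 0.014. Spring about 600 N/m with 1.2 N preload; the large weight sinks it about 6 to 8 mm.
- weight_large: Largest steel check weight, 0.5 kg, loose, upright: body 50 mm diameter, 32 mm high; on it a stem of 7 mm diameter, 8 mm high, and a round knob of 18 mm diameter, 14 mm high; 54 mm in all. Origin: centre of its underside, z up.
- weight_medium: Medium steel check weight, 0.2 kg, not used: same shape, body 38 mm diameter, 46 mm high in all. Origin: centre of its underside.
- weight_small: Small steel check weight, 0.1 kg, not used: same shape, body 30 mm diameter, 40 mm high in all. Origin: centre of its underside.
- button_top (a point): Centre of the top of the round black lock button, 24 mm diameter, on top of the rail block near the end away from the pan (63 mm from the grip post when the arm is in). It stands 12 mm above the block's top.
- lock_button (a joint): Travel of the lock button, m: 0 up (arm locked), 0.008 fully down. It needs about 3 N and stays down where it is left; the arm is free once it is more than 0.006 down.
- grip_post (a point): Middle of the arm's black grip post, 16 (balance x) x 18 (balance y) x 42 mm high, from 146 to 188 mm above the bench. It stands on a steel carriage 30 x 30 mm, 6 mm thick, which slides on top of the rail block; a 12 mm boom inside the block moves with it and comes out over the pan, its lowest point at 106 mm; with the arm in it ends at balance y +57 mm.
- gauge_arm (a joint): How far the arm is pulled out, m: 0 fully in, up to 0.135, along the balance's +y. A return spring of 3 to 5 N draws it back in when it is let go.
- pointer_tip (a point): Tip of the arm's thin black pointer on the scale (-x) side of the carriage, 142 mm above the bench, 24 mm to the balance's -x side of the rail's centre line and level with the post's middle along y.
- rider_mark (a point): The black centre line of the brass rider clip, at its inner edge and top, 145 mm above the bench. The clip (12 x 14 mm, 5 mm high) is stiffly clamped on the scale edge of the rail block (-x side), 37 to 25 mm from the rail's centre line, so the pointer passes up to its inner edge. Axes as the balance. The scale has a line every 10 mm, every fifth longer.
- beaker: White plastic beaker, 68 mm diameter, 85 mm high, not used. Origin: centre of its underside.
- tube_rack: Blue tube rack, 80 (x) x 200 (y) mm, 76 mm high with tubes, not used. Origin: centre of its underside.
There are look-alikes about, which are no part of the job. Leave any pink or turquoise look-alike of the weight_large alone.

How it is judged:
On the way, in this order (a step that is already met when the one before it is completed fails the run):
1. the large weight stands centred on the sunk pan, let go (horizontal distance between weight_large and pan_center below 0.012 m and angle between weight_large's own z axis and vertical below 0.1 rad and value of joint pan above 0.005 m and contact force between weight_large and the fingers below 0.05 N and contact force between weight_large and pan above 2 N and linear speed of weight_large below 0.03 m/s), for 0.3 s.
2. the lock button is fully down (value of joint lock_button above 0.0062 m), for 0.1 s.
3. the arm is drawn out and held with its pointer at the rider (y of pointer_tip in the frame of rider_mark between -0.005 and 0.005 m and velocity of joint gauge_arm between -0.01 and 0.01 m/s and contact force between the fingers and gauge_arm above 2 N), for 0.3 s.
At the end, for the whole second after the job is handed in: The fingers still hold the gauge arm (at least 2 N), at rest with its pointer within 5 mm (half a division) of the rider's line, and the large weight stands free and upright on the sunk pan, its centre within 12 mm of the pan's (all of step 1 and all of step 3); the arm keeps its last pose, push and grip.
It fails at once if the rider is shifted by more than 4 mm (distance of rider_mark from where it was at the start of the episode above 0.004 m).
It fails at once if the large weight is dropped (moves faster than 0.5 m/s out of the fingers) (linear speed of weight_large above 0.5 m/s and contact force between weight_large and the fingers below 0.05 N).
It fails at once if one of the other things (smaller weights, beaker, tube rack) is moved by more than 20 mm (distance of any of weight_medium, weight_small, beaker, tube_rack from where it was at the start of the episode above 0.02 m).
It also fails if it takes over 67 s, if anything falls off the work surface, if the arm or the gripper's body presses on something with over 40 N, if the wrist force passes 120 N, or if a joint passes its speed limit or range.

ROBOT

A 6-joint arm with a two-finger parallel gripper is mounted at the origin on the work surface. World frame = base frame: x ahead of the robot, y to its left, z up, the work surface at z = 0. Lengths are in m, angles in rad, forces in N, time in s.
With the tool pointing down it reaches from about 0.35 to 0.775 m from the base axis. Payload 5.5 kg.
Tool frame: the origin (TCP) lies midway between the tips of the shut fingers; the grasp point (between the pads) lies hold_point_z behind it (hold_point_z is the distance from the TCP to the grasp point, in m); z points along the fingers, y is the line along which they close (so a half turn about z gives the same grasp; the last joint's range is limited). The gripper opens to 85 mm and grips with 20 to 120 N. Pads are 22 mm wide; open, the fingers measure 114 mm over their backs; the gripper's body (76 mm by 85 mm) begins 54 mm behind the grasp point. The pads swing forward as they close: fully open they stand 13 mm farther back than shut.
Start: joints at [0.994, 0.313, 0.046, 1.304, 0, 1.431], TCP at [0.243, 0.521, 0.231] pointing down, gripper open.
Joint ranges: [-2.76, 2.76], [-0.86, 1.69], [-1.03, 1.26], [-2.2, 2.34], [-1.47, 1.5], [-3.14, 3.14]. Speed limits (rad/s): [2.57, 2.57, 3.14, 3.14, 3.14, 3.14].

INTERFACE

Orientations are given as a rotation vector (axis times angle).
In Python, from station import get_state, snapshot, camera_params, hand_in, hold_point_z gives the robot as it stands. The module is installed in compiled form; this text tells all that it offers.
- The arm moves only by the shell command python3 -m handwheel 'ROWS' [OPENING] [FORCE]. ROWS is JSON, a list that holds one entry, the list of rows, each a list of 4 numbers: the shift along the tool's x, y, z in m, then the turn about the tool's z in rad. A call has 1 to 12 rows; each row shifts and turns the commanded pose from where the row before left it, along the tool's axes as they then stand; what a row does not reach is not made up. A row lasts 1/12 s, in which the tool goes at most 41.7 mm and 7.16 degrees, less where a joint would pass 70% of its speed; a pose out of reach is approached as far as the arm can. A call with a gripper value outside its range is refused whole. OPENING is the opening, from -1 (shut) to 1 (fully open), set as the call begins (- or left out, the last holds). The fingers move at their own pace and stop on an object; FORCE is the grip in N (left out, the last holds). Time passes only in rows, so rows that do not move let the fingers close. It gives the time, the measured TCP pose, the force, the opening and the grip force at its end, in the units of the state.
- get_state(): the state, without advancing time (a new reading comes with each control period).
- snapshot(name): name is "scene" or "top"; returns the picture (420x560x3 uint8, blue, green, red); there is no depth.
- camera_params(name): a dict with "intrinsics" (3x3 intrinsics, pixels), "D" ([k1, k2, p1, p2, k3] as OpenCV has them; the pictures are not rectified), "xyz" and "orientation" of the camera in the world. Camera axes: x right, y up, looking along -z (the intrinsics and any distortion apply to the point x, -y, -z); pixel columns grow to the right and rows downward; lengths in m; the calibration is good to about 2 mm. A picture is of the moment at which its call begins. camera_params takes no time and is no camera call.
- hand_in(): hands the job in; it is judged then, once.
The state is a dict: "time": time; "joints": joint angles; "qvel": joint speeds; "tau": joint torques, N m; "position": TCP position; "orientation": TCP orientation; "wrist_force": force on the tool from outside, world axes, zero at the start; "wrist_torque": the same for the moment, N m; "finger_gap": finger opening in m; "gripper_force": force on a finger pad.
Only numpy, scipy, OpenCV 4.12 (cv2) and the standard library are available. Lean on these libraries where they do the work, as an engineer would, in place of code of your own. Each camera call takes 0.05 s, during which the arm holds its last target. There are 200 camera calls.

## Working session

There is one attempt and no reset: what is moved stays moved. The work goes in short steps, Python scripts to look and compute and a shell command to move; the robot and the scene stay as the last step left them, time stands still between calls to the robot, and variables do not carry over. Pictures are saved under pics/ and viewed, at most 14 in all, crops included, and the job is handed in when it is done.

```bash
mkdir -p pics; cat > h.py <<'E'
import numpy as np,cv2
from scipy.spatial.transform import Rotation as R
from station import *
def ray(cam,uv):
    p=camera_params(cam);n=cv2.undistortPoints(np.array([[uv]],float),np.array(p["intrinsics"],float),np.array(p["D"],float))[0,0]
    o=np.array(p["orientation"],float)
    M=R.from_rotvec(o).as_matrix() if o.size==3 else (o.reshape(3,3) if o.size==9 else R.from_quat(o).as_matrix())
    return np.array(p["xyz"],float),M@np.array([n[0],-n[1],-1.])
def onz(cam,uv,z):
    c,d=ray(cam,uv);return c+d*(z-c[2])/d[2]
def proj(cam,P):
    p=camera_params(cam);M=R.from_rotvec(p["orientation"]).as_matrix()
    q=M.T@(np.array(P,float)-np.array(p["xyz"]));q=q*[1,-1,-1]
    return cv2.projectPoints(q.reshape(1,1,3),np.zeros(3),np.zeros(3),np.array(p["intrinsics"],float),np.array(p["D"],float))[0].ravel()
E
python3 - <<'E'
from h import *
for c in("scene","top"):
    cv2.imwrite(f"pics/{c}0.png",snapshot(c));print(c,camera_params(c))
s=get_state();print(s,hold_point_z if not callable(hold_point_z) else hold_point_z())
print(R.from_rotvec(s["orientation"]).as_matrix().round(3))
E
```

```text
scene {'intrinsics': array([[429.82100554,   0.        , 277.43794018],
       [  0.        , 429.82100554, 207.2154604 ],
       [  0.        ,   0.        ,   1.        ]]), 'D': array([-0.02444158,  0.        ,  0.        ,  0.        ,  0.        ]), 'xyz': array([1.33755611, 0.72357626, 0.82552241]), 'orientation': array([0.50773125, 1.10830978, 2.0926715 ])}
top {'intrinsics': array([[486.77341178,   0.        , 276.80829041],
       [  0.        , 486.77341178, 215.24486274],
       [  0.        ,   0.        ,   1.        ]]), 'D': array([-0.06328228,  0.        ,  0.        ,  0.        ,  0.        ]), 'xyz': array([0.24160708, 0.02099007, 1.64967597]), 'orientation': array([ 0.16559716, -0.16926679, -1.60946578])}
{'time': 0.1, 'joints': array([9.94435818e-01, 3.13936709e-01, 4.50790153e-02, 1.30361971e+00,
       7.33162962e-06, 1.43117689e+00]), 'qvel': array([-0.00074147, -0.00119533,  0.00322504,  0.00068691,  0.00036617,
        0.00032029]), 'tau': array([ 3.15606441e-03, -4.81728244e+01,  2.99242008e+01,  1.27603125e-02,
       -8.55913936e-05,  5.71739690e-06]), 'position': array([0.24297666, 0.52062176, 0.23048602]), 'orientation': array([-6.80462650e-01, -3.06640263e+00,  2.46872145e-03]), 'wrist_force': array([-0.32246598, -0.13453545, -0.01628349]), 'wrist_torque': array([ 0.00101332, -0.00249301, -0.00203326]), 'gripper_force': 0.0, 'finger_gap': 0.08545293348905975} 0.0187
[[-0.906  0.423 -0.001]
 [ 0.423  0.906 -0.001]
 [ 0.    -0.002 -1.   ]]
```

View pics/scene0.png

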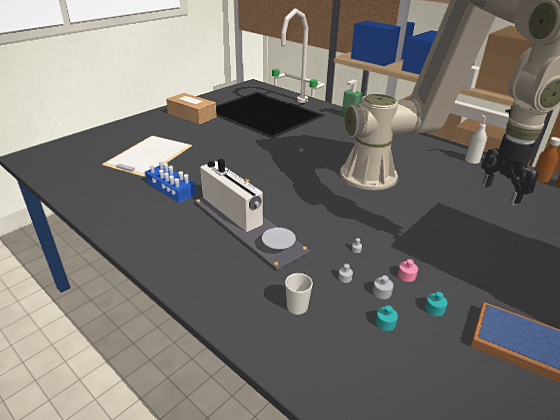

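View pics/top0.png

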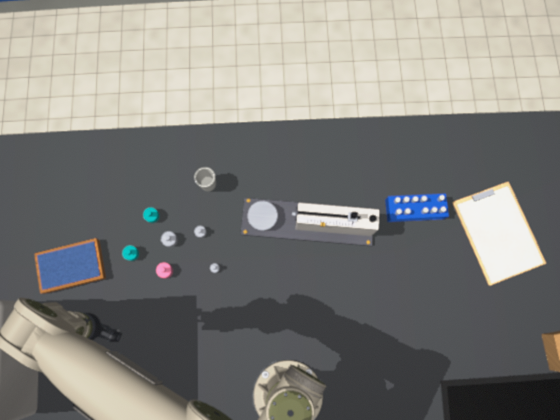

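The scene picture shows the large grey weight near (383,287), with the medium at (346,273), the small at (357,246) and pan at (279,239). In the top view they are at (169,239), (200,231), (215,268) and (263,215), with the button near (373,218) and the post near (353,216). I'll enlarge for detail.

```bash
python3 - <<'E'
from h import *
t=cv2.imread("pics/top0.png");s=cv2.imread("pics/scene0.png")
a=cv2.resize(t[185:265,235:395],None,fx=5,fy=5,interpolation=cv2.INTER_CUBIC)[:300+100]
b=cv2.resize(s[150:250,190:310],None,fx=5,fy=5,interpolation=cv2.INTER_CUBIC)
cv2.imwrite("pics/a.png",a);cv2.imwrite("pics/b.png",b)
for c,uv,z in[("top",(169,239),.047),("scene",(383,281),.047),("top",(200,231),.04),("top",(215,268),.035),("top",(263,215),.05),("scene",(279,239),.05),("top",(373,218),.152),("top",(353,216),.188),("top",(205,176),.08)]:print(c,uv,onz(c,uv,z).round(4))
# pan ellipse
for n,im,roi in(("top",t,(190,245,235,290)),("scene",s,(220,258,255,303))):
    y0,y1,x0,x1=roi;g=cv2.cvtColor(im,cv2.COLOR_BGR2GRAY)[y0:y1,x0:x1];_,m=cv2.threshold(g,0,255,cv2.THRESH_OTSU)
    c=max(cv2.findContours(m,0,1)[0],key=cv2.contourArea);e=cv2.fitEllipse(c);u=np.add(e[0],(x0,y0));print(n,"pan",u,e[1],onz(n,u,.05).round(4))
hsv=cv2.cvtColor(t,cv2.COLOR_BGR2HSV);m=cv2.inRange(hsv,(8,110,100),(28,255,255));m[:, :230]=0;m[:,400:]=0;m[:190]=0;m[260:]=0
n,_,st,ce=cv2.connectedComponentsWithStats(m);print([(ce[i].round(1),st[i][4],onz("top",ce[i],.015).round(4),onz("top",ce[i],.145).round(4)) for i in range(1,n)])
E
```

```text
top (169, 239) [0.5215 0.3734 0.047 ]
scene (383, 281) [0.5356 0.38   0.047 ]
top (200, 231) [0.5453 0.2701 0.04  ]
top (215, 268) [0.4191 0.2225 0.035 ]
top (263, 215) [0.5886 0.0558 0.05  ]
scene (279, 239) [0.5943 0.0662 0.05  ]
top (373, 218) [ 0.541  -0.2921  0.152 ]
top (353, 216) [ 0.5429 -0.2234  0.188 ]
top (205, 176) [0.7251 0.2449 0.08  ]
top pan [261.86782455 215.07522202] (28.44969940185547, 29.511869430541992) [0.5885 0.0596 0.05  ]
scene pan [278.42184067 237.78684044] (20.520496368408203, 33.121185302734375) [0.5912 0.0611 0.05  ]
[(array([248., 200.]), np.int32(9), array([0.6516, 0.1063, 0.015 ]), array([0.619 , 0.0995, 0.145 ])), (array([322.5, 224.2]), np.int32(13), array([ 0.5548, -0.1458,  0.015 ]), array([ 0.5299, -0.1325,  0.145 ])), (array([245. , 231.2]), np.int32(10), array([0.5424, 0.1201, 0.015 ]), array([0.5185, 0.1122, 0.145 ])), (array([368. , 241.8]), np.int32(10), array([ 0.4867, -0.2966,  0.015 ]), array([ 0.4672, -0.2713,  0.145 ]))]
```

View pics/a.png

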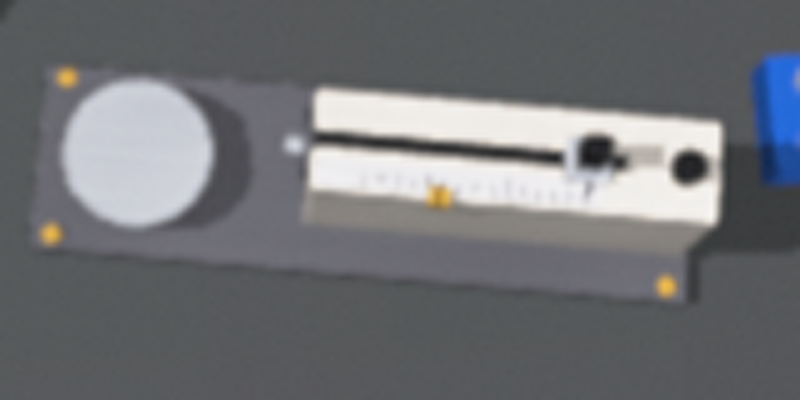

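View pics/b.png

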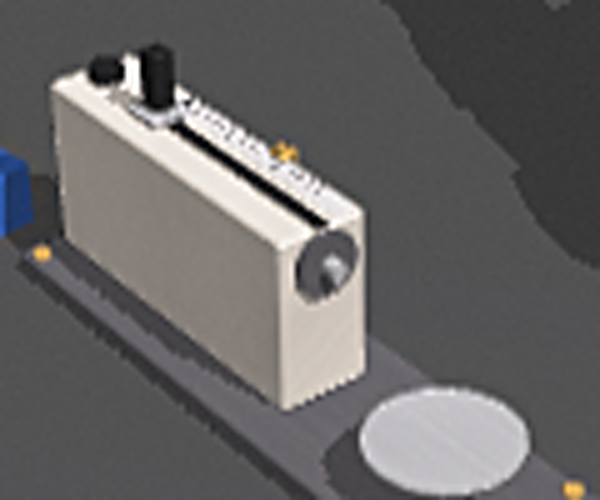

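The crops show the button at top ≈(372.6,218.2), the post at ≈(355,215), the pointer at ≈(352.6,222.4), and the rider at (322.5,224.2). The rail runs along world (0.13,0.99). Next I'll refine the large weight and compute the frame.

```bash
python3 - <<'E'
from h import *
t=cv2.imread("pics/top0.png");s=cv2.imread("pics/scene0.png")
out=[]
for n,im,(y0,y1,x0,x1) in(("top",t,(222,256,152,186)),("scene",s,(268,306,366,400))):
    g=cv2.cvtColor(im,cv2.COLOR_BGR2GRAY)[y0:y1,x0:x1];h=cv2.cvtColor(im,cv2.COLOR_BGR2HSV)[y0:y1,x0:x1]
    m=((g>95)&(h[...,1]<60)).astype(np.uint8)*255
    c=max(cv2.findContours(m,0,1)[0],key=cv2.contourArea);r=cv2.boundingRect(c);e=cv2.fitEllipse(c)
    print(n,np.add(r[:2],(x0,y0)),r[2:],np.add(e[0],(x0,y0)),e[1],onz(n,np.add(e[0],(x0,y0)),.025).round(4))
    out.append(cv2.resize(np.hstack([im[y0:y1,x0:x1],cv2.cvtColor(m,8)])[:34],None,fx=8,fy=8,interpolation=cv2.INTER_NEAREST))
cv2.imwrite("pics/w.png",np.vstack(out))
yb=np.array([.1325,.991,0]);pan=np.array([.5895,.060,.05]);xb=np.array([.991,-.1325,0])
for nm,uv,z in(("button",(372.6,218.2),.150),("post",(355,214.6),.186),("pointer",(352.6,222.4),.142),("rider",(322.5,224.2),.145)):
    p=onz("top",uv,z);d=p-pan;print(nm,p.round(4),"bal xy",(d@xb).round(4),(d@yb+.155).round(4))
for nm,uv,z in(("button",(190+105/5,150+65/5),.150),("posttop",(190+155/5,150+48/5),.188),("rider",(190+285/5,150+152/5),.145)):
    p=onz("scene",uv,z);d=p-pan;print(nm,p.round(4),"bal xy",(d@xb).round(4),(d@yb+.155).round(4))
E
```

```text
top [160 230] (16, 18) [167.76724339 238.35851288] (15.571266174316406, 16.84551239013672) [0.5277 0.3824 0.025 ]
scene [374 275] (20, 25) [383.42756462 287.06996918] (18.66354751586914, 24.2337703704834) [0.5323 0.3833 0.025 ]
button [ 0.5408 -0.2912  0.15  ] bal xy -0.0017 -0.1995
post [ 0.5474 -0.2303  0.186 ] bal xy -0.0032 -0.1383
pointer [ 0.5318 -0.2283  0.142 ] bal xy -0.019 -0.1383
rider [ 0.5298 -0.1324  0.145 ] bal xy -0.0337 -0.0436
button [ 0.5435 -0.2881  0.15  ] bal xy 0.0006 -0.1961
posttop [ 0.5512 -0.2261  0.188 ] bal xy -0.0001 -0.1336
rider [ 0.5346 -0.126   0.145 ] bal xy -0.0298 -0.0366
```

View pics/w.png

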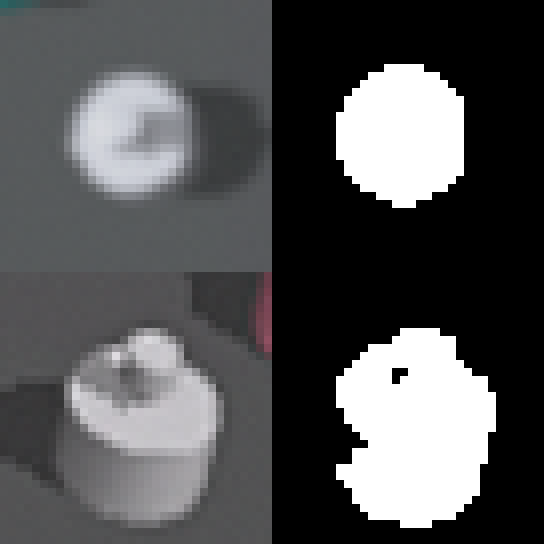

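The weight's body top is centred at about (168,238.6) in the top view and (384,282.7) in the scene view, which puts it near (0.529,0.381). I'll align the tool's y with the rail and move above it.

```bash
python3 -m handwheel '[[[0,0,0,-0.1013],[0,0,0,-0.1013],[0,0,0,-0.1013],[-0.0378,-0.0126,0,0],[-0.0378,-0.0126,0,0],[-0.0378,-0.0126,0,0],[-0.0378,-0.0126,0,0],[-0.0378,-0.0126,0,0],[-0.0378,-0.0126,0,0],[-0.0378,-0.0126,0,0],[-0.0378,-0.0126,0,0]]]' 1 40
cat > to.py <<'E'
import sys
from h import *
s=get_state();M=R.from_rotvec(s["orientation"]).as_matrix()
print(M.round(3).tolist(),s["position"].round(4),s["time"])
print("tool shift",(M.T@(np.array([float(v) for v in sys.argv[1:4]])-s["position"])).round(4),"yaw of y deg",np.degrees(np.arctan2(M[1,1],M[0,1])),s["wrist_force"].round(2),s["finger_gap"])
E
python3 - <<'E'
from h import *
print(onz("top",(168.1,238.6),.032),onz("scene",(384,282.7),.032))
E
python3 to.py .529 .381 .1
```

```text
time: 1.02
position: [0.531, 0.3798, 0.2308]
orientation: [-0.209, -3.134, 0.001]
wrist_force: [0.7, 1.1, -0.1]
finger_gap: 0.0856
gripper_force: 0.0
[0.52559693 0.37971774 0.032     ] [0.52400787 0.37876344 0.032     ]
[[-0.991, 0.133, -0.001], [0.133, 0.991, -0.0], [0.001, -0.0, -1.0]] [0.531  0.3798 0.2308] 1.0167
tool shift [0.002  0.001  0.1308] yaw of y deg 82.38308252284178 [ 0.7   1.08 -0.14] 0.08558922618792328
```

```bash
python3 -m handwheel '[[[0.006,-0.001,0,0],[0,0,0.03,0],[0,0,0.035,0],[0,0,0.035,0],[0,0,0.035,0],[0,0,0.03,0],[0,0,0.02,0],[0,0,0.02,0],[0,0,0.01,0],[0,0,0.009,0],[0,0,0,0],[0,0,0,0]]]' 1 40; python3 to.py .525 .379 .004; python3 - <<'E'
from h import *
s=snapshot("scene");cv2.imwrite("pics/g.png",cv2.resize(s[210:310,310:450],None,fx=4,fy=4,interpolation=2))
E
```

```text
time: 2.02
position: [0.5237, 0.381, 0.0076]
orientation: [0.208, 3.135, 0.0]
wrist_force: [0.0, -0.7, -0.3]
finger_gap: 0.0856
gripper_force: 0.0
[[-0.991, 0.132, 0.0], [0.132, 0.991, 0.0], [-0.0, 0.0, -1.0]] [0.5237 0.381  0.0076] 2.0167
tool shift [-0.0016 -0.0018  0.0036] yaw of y deg 82.39020950570905 [ 0.03 -0.72 -0.32] 0.08559136441107444
```

View pics/g.png

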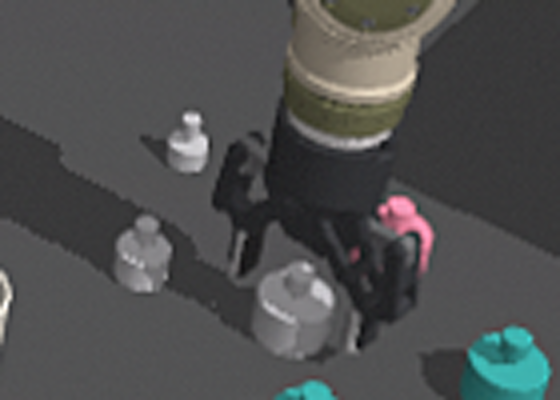

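The fingers straddle the large weight, with it centred between the pads (crop ≈ (294,312)). Closing now.

```bash
python3 -m handwheel '[[[-0.001,0,0.001,0],[0,0,0,0],[0,0,0,0],[0,0,0,0],[0,0,0,0],[0,0,0,0],[0,0,0,0],[0,0,0,0],[0,0,0,0],[0,0,0,0]]]' -1 40; python3 to.py .5895 .06 .15;
```

```text
time: 2.9
position: [0.5253, 0.3804, 0.0077]
orientation: [0.209, 3.133, -0.0]
wrist_force: [-1.0, -2.9, 4.9]
finger_gap: 0.0479
gripper_force: 42.1
[[-0.991, 0.133, 0.002], [0.133, 0.991, -0.0], [-0.002, -0.0, -1.0]] [0.5253 0.3804 0.0077] 2.9
tool shift [-0.1065 -0.309  -0.1421] yaw of y deg 82.3595457669988 [-0.99 -2.94  4.86] 0.04794771169911571
```

```bash
python3 -m handwheel '[[[0,0,-0.01,0],[0,0,-0.02,0],[0,0,-0.03,0],[0,0,-0.035,0],[0,0,-0.035,0],[0,0,-0.01,0],[0,0,0,0],[0,0,0,0]]]'; python3 to.py .5895 .06 .147; python3 - <<'E'
from h import *
s=snapshot("scene");cv2.imwrite("pics/g2.png",cv2.resize(s[170:310,310:450],None,fx=4,fy=4,interpolation=2))
E
```

```text
time: 3.57
position: [0.5243, 0.3807, 0.1457]
orientation: [-0.208, -3.134, -0.0]
wrist_force: [-0.6, -0.1, -5.7]
finger_gap: 0.0476
gripper_force: 42.8
[[-0.991, 0.132, -0.0], [0.132, 0.991, 0.0], [0.0, 0.0, -1.0]] [0.5243 0.3807 0.1457] 3.5667
tool shift [-0.1071 -0.3092 -0.0014] yaw of y deg 82.38977249846577 [-0.63 -0.07 -5.73] 0.04760365567297421
```

View pics/g2.png

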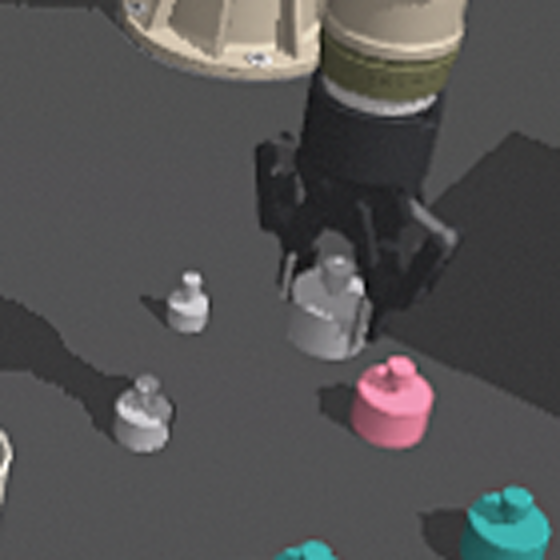

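The weight hangs upright and well held at crop (328,315). I'll measure its offset from the TCP.

```bash
python3 - <<'E'
from h import *
p=get_state()["position"];print(proj("scene",p),proj("scene",p+[0,0,.008]),onz("scene",(310+327/4,170+315/4),.154)-p)
# axis line of weight via knob top & body bottom; top camera view too
t=snapshot("top");cv2.imwrite("pics/t2.png",t)
for z in(.138,.154,.185):print(z,onz("scene",(310+327/4,170+315/4),z).round(4))
print(proj("scene",p+[0,0,-.008+.0]),proj("scene",[*p[:2],.138]))
E
```

```text
[391.54471258 250.01779002] [392.07137982 247.52853737] [0.00707521 0.00282434 0.00987874]
0.138 [0.5112 0.3749 0.138 ]
0.154 [0.5305 0.383  0.154 ]
0.185 [0.5677 0.3987 0.185 ]
[391.0222117  252.48635968] [391.14454556 251.90847849]
```

```bash
python3 -m handwheel '[[[-0.0100,-0.0305,0,0],[-0.0105,-0.031,0,0],[-0.0105,-0.031,0,0],[-0.0105,-0.031,0,0],[-0.0105,-0.031,0,0],[-0.0105,-0.031,0,0],[-0.0105,-0.031,0,0],[-0.0105,-0.031,0,0],[-0.0105,-0.031,0,0],[-0.0105,-0.031,0,0],[0,0,0,0],[0,0,0,0]]]'; python3 to.py .587 .059 .068; python3 - <<'E'
from h import *
s=snapshot("scene");cv2.imwrite("pics/p1.png",np.hstack([cv2.resize(s[120:280,210:330],None,fx=3.6,fy=3.6,interpolation=2),]))
E
```

```text
time: 4.67
position: [0.5859, 0.0582, 0.1436]
orientation: [-0.214, -3.13, -0.0]
wrist_force: [0.3, 0.4, -5.2]
finger_gap: 0.0478
gripper_force: 43.2
[[-0.991, 0.136, -0.005], [0.136, 0.991, 0.0], [0.005, -0.0, -1.0]] [0.5859 0.0582 0.1436] 4.6667
tool shift [-0.0013  0.001   0.0756] yaw of y deg 82.16815493680458 [ 0.3   0.42 -5.16] 0.04780637588029352
```

```bash
python3 -m handwheel '[[[-0.001,0.001,0.02,0],[0,0,0.02,0],[0,0,0.02,0],[0,0,0.01,0],[0,0,0.004,0],[0,0,0,0],[0,0,0,0]]]'; python3 to.py .587 .059 .0577; python3 - <<'E'
from h import *
s=snapshot("scene");cv2.imwrite("pics/p1.png",cv2.resize(s[120:280,210:330],None,fx=3.6,fy=3.6,interpolation=2))
E
```

```text
time: 5.3
position: [0.5885, 0.0616, 0.0727]
orientation: [0.207, 3.135, 0.0]
wrist_force: [0.5, -0.1, -5.5]
finger_gap: 0.048
gripper_force: 43.2
[[-0.991, 0.132, 0.0], [0.132, 0.991, 0.0], [-0.0, 0.0, -1.0]] [0.5885 0.0616 0.0727] 5.3
tool shift [ 0.0011 -0.0028  0.015 ] yaw of y deg 82.4351552309008 [ 0.5  -0.06 -5.53] 0.04799777337607419
```

View pics/p1.png

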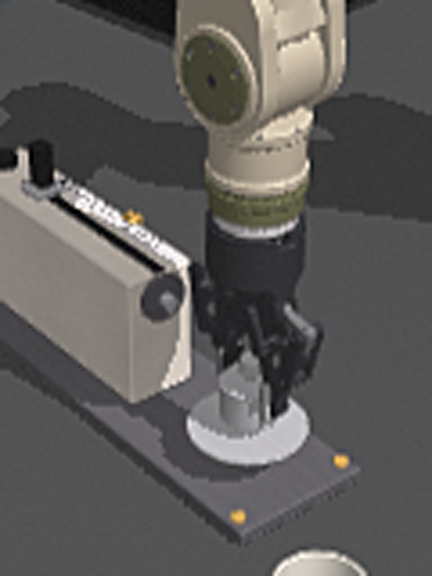

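Held weight sits over the pan: left body edge at crop x=220 (60 px wide → centre ≈250), with the pan centre at (248,426). Lowering slowly.

```bash
python3 -m handwheel '[[[0,-0.001,0.004,0],[0,0,0.004,0],[0,0,0.003,0],[0,0,0.002,0],[0,0,0.002,0],[0,0,0.002,0],[0,0,0.002,0],[0,0,0.001,0],[0,0,0.001,0],[0,0,0,0],[0,0,0,0]]]'; python3 to.py .587 .059 .0577
```

```text
time: 6.27
position: [0.588, 0.0599, 0.0515]
orientation: [-0.209, -3.134, 0.0]
wrist_force: [-1.7, -0.7, -1.5]
finger_gap: 0.0479
gripper_force: 43.5
[[-0.991, 0.133, -0.0], [0.133, 0.991, -0.0], [0.0, -0.0, -1.0]] [0.588  0.0599 0.0515] 6.2667
tool shift [ 0.0008 -0.001  -0.0062] yaw of y deg 82.38153673075455 [-1.74 -0.73 -1.51] 0.04793586920688782
```

Still about 1.5 N carried, so 2 mm more, then open gently.

```bash
python3 -m handwheel '[[[0,0,0.001,0],[0,0,0.001,0],[0,0,0.0005,0],[0,0,0,0],[0,0,0,0]]]' - 20; python3 -m handwheel '[[[0,0,0,0],[0,0,0,0],[0,0,0,0],[0,0,0,0],[0,0,0,0],[0,0,0,0],[0,0,0,0],[0,0,0,0]]]' 0.9;python3 to.py .587 .059 .2; python3 - <<'E'
from h import *
s=snapshot("scene");cv2.imwrite("pics/p2.png",cv2.resize(s[120:280,210:330],None,fx=3.6,fy=3.6,interpolation=2))
E
```

```text
time: 6.68
position: [0.588, 0.0599, 0.0489]
orientation: [-0.209, -3.135, 0.0]
wrist_force: [-3.6, -1.5, 0.9]
finger_gap: 0.0482
gripper_force: 43.6
time: 7.35
position: [0.5882, 0.06, 0.0488]
orientation: [0.209, 3.135, 0.0]
wrist_force: [0.8, 0.1, 0.2]
finger_gap: 0.0811
gripper_force: 0.0
[[-0.991, 0.132, 0.0], [0.132, 0.991, 0.0], [-0.0, 0.0, -1.0]] [0.5882 0.06   0.0488] 7.35
tool shift [ 0.001  -0.0011 -0.1512] yaw of y deg 82.38650192559138 [0.81 0.11 0.19] 0.0810922769974695
```

View pics/p2.png

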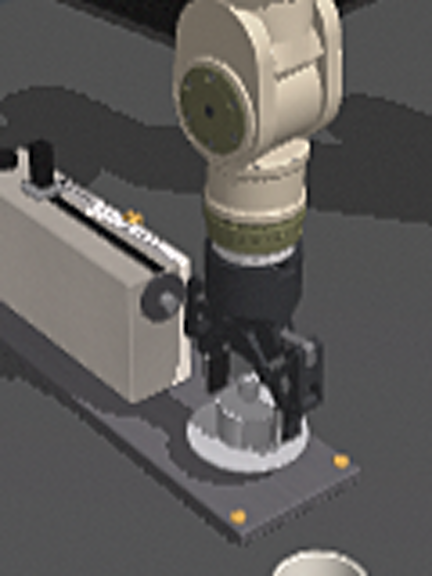

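The weight stands free, upright and centred: knob at crop (248,385), base centre ≈(248,434), pan centre ≈(248,432). Withdraw upward, then go to the button.

```bash
python3 -m handwheel '[[[0,0,-0.01,0],[0,0,-0.02,0],[0,0,-0.035,0],[0,0,-0.035,0],[0,0,-0.035,0],[0,0,-0.035,0],[0,0,-0.015,0],[0,0,0,0]]]';python3 -m handwheel '[[[0,-0.032,0,0],[0,-0.032,0,0],[0,-0.032,0,0],[0,-0.032,0,0],[0,-0.032,0,0],[0,-0.032,0,0],[0,-0.032,0,0],[0,-0.032,0,0],[0,-0.032,0,0],[0,-0.032,0,0],[0,-0.032,0,0],[0,0,0,0]]]' -1 30; python3 to.py .5425 -.2915 .162; python3 - <<'E'
from h import *
t=snapshot("top");cv2.imwrite("pics/t3.png",cv2.resize(t[180:260,230:400],None,fx=4,fy=4,interpolation=2))
s=snapshot("scene")
from cv2 import resize
p=get_state()["position"];print(proj("scene",p),proj("top",[.5425,-.2918,.152]),proj("scene",[.5425,-.2918,.152]))
E
```

```text
time: 8.07
position: [0.5905, 0.0599, 0.2399]
orientation: [0.208, 3.125, 0.001]
wrist_force: [0.8, -0.3, 0.1]
finger_gap: 0.081
gripper_force: 0.0
time: 9.07
position: [0.5401, -0.2942, 0.2324]
orientation: [-0.217, -3.133, 0.002]
wrist_force: [-0.6, -0.5, -0.6]
finger_gap: 0.0001
gripper_force: 0.0
[[-0.99, 0.138, -0.001], [0.138, 0.99, -0.001], [0.001, -0.002, -1.0]] [ 0.5401 -0.2942  0.2324] 9.0667
tool shift [-0.002   0.0031  0.0704] yaw of y deg 82.06459868012037 [-0.63 -0.49 -0.6 ] 7.819636150969232e-05
[209.56159657 139.76759983] [372.86806315 217.53988402] [210.4764848  162.00148292]
```

```bash
python3 -m handwheel '[[[-0.002,0.003,0.02,0],[0,0,0.025,0],[0,0,0.02,0],[0,0,0.008,0],[0,0,0.004,0],[0,0,0.002,0],[0,0,0.002,0],[0,0,0.002,0],[0,0,0.001,0],[0,0,0,0]]]'; python3 to.py .5425 -.2915 .144
```

```text
time: 10.0
position: [0.5447, -0.2864, 0.1508]
orientation: [0.208, 3.133, -0.001]
wrist_force: [0.6, 0.6, 1.7]
finger_gap: 0.0002
gripper_force: 0.9
[[-0.991, 0.132, 0.002], [0.132, 0.991, -0.001], [-0.002, -0.0, -1.0]] [ 0.5447 -0.2864  0.1508] 10.0
tool shift [ 0.0015 -0.0053  0.0068] yaw of y deg 82.39350374047635 [0.56 0.61 1.66] 0.0001811932848475593
```

```bash
python3 -m handwheel '[[[0,0,0.002,0],[0,0,0.002,0],[0,0,0.002,0],[0,0,0.001,0],[0,0,0.001,0],[0,0,0,0],[0,0,0,0]]]'; python3 to.py .5425 -.2915 .144
```

```text
time: 10.58
position: [0.5445, -0.2865, 0.144]
orientation: [0.208, 3.132, -0.002]
wrist_force: [-1.3, 2.8, 13.1]
finger_gap: 0.0001
gripper_force: 6.2
[[-0.991, 0.132, 0.003], [0.132, 0.991, -0.001], [-0.003, -0.001, -1.0]] [ 0.5445 -0.2865  0.144 ] 10.5833
tool shift [ 0.0014 -0.0052 -0.    ] yaw of y deg 82.39023866847216 [-1.27  2.77 13.07] 6.898119528522997e-05
```

```bash
python3 -m handwheel '[[[0,0,-0.01,0],[0,0,-0.02,0],[0,0,-0.03,0],[0,0,-0.03,0],[0,0,-0.015,0],[0,0.02,0,0],[0,0.02,0,0],[0,0.018,0,0],[0,0,0,0],[0,0,0,0],[0,0,0,0]]]' 0.3 30; python3 to.py .5505 -.2295 .154; python3 - <<'E'
from h import *
s=snapshot("scene");cv2.imwrite("pics/s4.png",cv2.resize(s[90:210,170:310],None,fx=4,fy=4,interpolation=2))
E
```

```text
time: 11.5
position: [0.5513, -0.2292, 0.2465]
orientation: [-0.209, -3.134, 0.001]
wrist_force: [-0.3, 0.0, -0.2]
finger_gap: 0.0554
gripper_force: 0.0
[[-0.991, 0.133, -0.001], [0.133, 0.991, -0.0], [0.001, -0.0, -1.0]] [ 0.5513 -0.2292  0.2465] 11.5
tool shift [ 0.0007 -0.0004  0.0925] yaw of y deg 82.38270776066247 [-0.29  0.02 -0.22] 0.05543650655519423
```

View pics/s4.png

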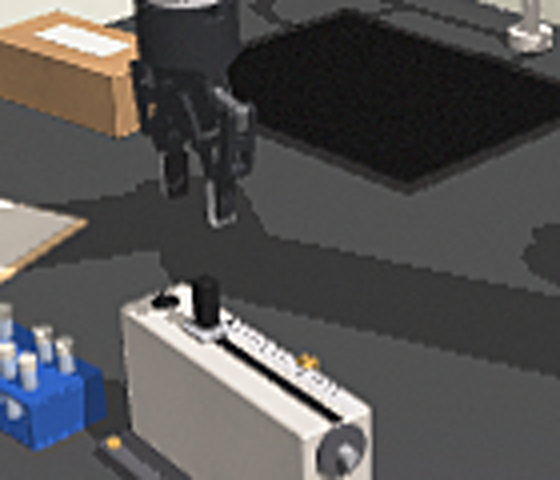

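The button is down at (165,300) and the post is at (206,290) in the crop, below the open fingers. Descend and grip.

```bash
python3 -m handwheel '[[[0,0,0.02,0],[0,0,0.02,0],[0,0,0.02,0],[0,0,0.015,0],[0,0,0.01,0],[0,0,0.004,0],[0,0,0,0],[0,0,0,0]]]'; python3 -m handwheel '[[[0,0,0,0],[0,0,0,0],[0,0,0,0],[0,0,0,0],[0,0,0,0],[0,0,0,0],[0,0,0,0],[0,0,0,0]]]' -1 40; python3 to.py .5505 -.2295 .154
```

```text
time: 12.22
position: [0.5518, -0.2293, 0.1583]
orientation: [0.209, 3.134, -0.0]
wrist_force: [0.4, -0.6, -0.2]
finger_gap: 0.0555
gripper_force: 0.0
time: 12.88
position: [0.552, -0.2295, 0.1589]
orientation: [0.209, 3.133, -0.003]
wrist_force: [-1.6, -3.5, 6.0]
finger_gap: 0.0176
gripper_force: 40.1
[[-0.991, 0.133, 0.002], [0.133, 0.991, -0.002], [-0.002, -0.002, -1.0]] [ 0.552  -0.2295  0.1589] 12.8833
tool shift [ 0.0015 -0.0001  0.0048] yaw of y deg 82.36475097282064 [-1.6  -3.51  5.99] 0.01756485362178167
```

```bash
python3 -m handwheel '[[[0,0.003,0,0],[0,0.006,0,0],[0,0.01,0,0],[0,0.01,0,0],[0,0.01,0,0],[0,0.01,0,0],[0,0.01,0,0],[0,0.01,0,0],[0,0.01,0,0],[0,0.006,0,0],[0,0,0,0],[0,0,0,0]]]'; python3 to.py .5505 -.2295 .158; python3 - <<'E'
from h import *
t=snapshot("top");s=snapshot("scene");cv2.imwrite("pics/t5_full.png",t);cv2.imwrite("pics/s5_full.png",s)
a=cv2.resize(t[195:250,290:370],None,fx=5,fy=5,interpolation=2);b=cv2.resize(s[140:200,210:290],None,fx=5,fy=5,interpolation=2)
cv2.imwrite("pics/m5.png",np.vstack([a,b]))
E
```

```text
time: 13.88
position: [0.5633, -0.1449, 0.1589]
orientation: [0.208, 3.133, -0.003]
wrist_force: [-1.3, -3.7, 5.4]
finger_gap: 0.0173
gripper_force: 40.1
[[-0.991, 0.132, 0.002], [0.132, 0.991, -0.002], [-0.002, -0.002, -1.0]] [ 0.5633 -0.1449  0.1589] 13.8833
tool shift [ 0.0015 -0.0856  0.001 ] yaw of y deg 82.40012527008231 [-1.33 -3.73  5.44] 0.01728395450674652
```

View pics/m5.png

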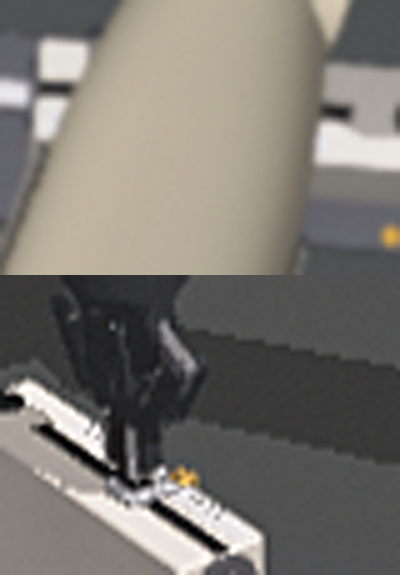

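The scene half shows the gripped post and carriage at crop (130,490) and the rider at (185,477). The top view is blocked by the arm. I'll refine the rider-to-pointer distance from the initial pictures and the current one.

```bash
python3 - <<'E'
from h import *
yb=np.array([.1322,.9912,0]);xb=np.array([.9912,-.1322,0]);pan=np.array([.5895,.060,0])
f=lambda p:(((p-pan)@xb).round(4),((p-pan)@yb+.155).round(4))
print("tcp now",f(get_state()["position"]*[1,1,0]))
def cen(im,m,roi):
    y0,y1,x0,x1=roi;w=m[y0:y1,x0:x1].astype(float);yy,xx=np.mgrid[y0:y1,x0:x1];return (xx*w).sum()/w.sum(),(yy*w).sum()/w.sum()
for n,fn,rr,br in(("top","top0",(216,232,312,333),(210,226,366,380)),("scene","scene0",(172,190,235,260),(158,168,204,217)),("scene","s5_full",(170,195,240,262),None)):
    im=cv2.imread(f"pics/{fn}.png").astype(int)
    y=np.clip(im[...,2]-im[...,0]-30,0,90)
    r=cen(im,y,rr);print(fn,"rider",np.round(r,2),f(onz(n,r,.1435)))
    if br:
        d=np.clip(110-im.max(2),0,60);b=cen(im,d,br);print("button",np.round(b,2),f(onz(n,b,.149)))
# pointer dark profile in top0
g=cv2.imread("pics/top0.png").max(2);print(g[218:227,344:360])
# predicted image positions of rider for hypotheses
O=pan-.155*yb
for yy in(-.045,-.042,-.039,-.036):
    P=O+xb*-.031+yb*yy;print(yy,proj("top",P+[0,0,.145]).round(2),proj("scene",P+[0,0,.1435]).round(2))
E
```

```text
tcp now (np.float64(0.0011), np.float64(-0.0518))
top0 rider [322.39 224.03] (np.float64(-0.0329), np.float64(-0.0433))
button [372.61 218.09] (np.float64(-0.0012), np.float64(-0.1997))
scene0 rider [246.55 179.99] (np.float64(-0.0317), np.float64(-0.0416))
button [210.01 162.  ] (np.float64(-0.0018), np.float64(-0.2058))
s5_full rider [246.55 179.99] (np.float64(-0.0318), np.float64(-0.0416))
[[189 184 177 168 200 206 159 122 113 102  99 122 141 113  88 101]
 [238 238 234 218 213 214 194 183 178 169 169 185 193 160 165 182]
 [240 241 239 226 214 212 213 211 204 205 217 221 216 195 221 236]
 [240 240 239 233 222 218 223 217 190 197 221 225 220 217 228 239]
 [240 238 239 239 234 236 239 227 179 190 223 230 231 237 239 240]
 [238 229 236 239 232 235 239 223 181 213 236 240 240 241 241 241]
 [236 223 231 237 228 231 236 222 206 231 240 241 241 241 241 241]
 [236 228 230 234 230 234 237 228 222 235 239 241 241 241 241 242]
 [220 218 220 222 222 227 230 228 227 233 235 238 240 241 241 241]]
-0.045 [323.   223.38] [245.71 179.64]
-0.042 [322.05 223.3 ] [246.28 180.02]
-0.039 [321.1  223.22] [246.85 180.39]
-0.036 [320.15 223.14] [247.42 180.77]
```

Both views agree on the rider at balance y ≈ −0.0427 (top −0.0433, scene −0.0416); the pointer is at ≈ −0.0519. Need ≈ +9 mm.

```bash
python3 -m handwheel '[[[0,0.003,0,0],[0,0.004,0,0],[0,0.002,0,0],[0,0,0,0],[0,0,0,0],[0,0,0,0],[0,0,0,0],[0,0,0,0],[0,0,0,0]]]'; python3 - <<'E'
from h import *
yb=np.array([.1322,.9912,0]);pan=np.array([.5895,.060,0]);s=get_state()
print("bal y",(s["position"]-pan)@yb+.155,s["time"])
im=snapshot("scene");cv2.imwrite("pics/s6.png",cv2.resize(im[140:270,200:320],None,fx=4.5,fy=4.5,interpolation=2))
E
```

```text
time: 14.73
position: [0.5644, -0.1365, 0.1588]
orientation: [0.209, 3.133, -0.003]
wrist_force: [-0.9, -3.8, 5.9]
finger_gap: 0.0174
gripper_force: 40.1
bal y -0.043050097975203344 14.7333
```

View pics/s6.png

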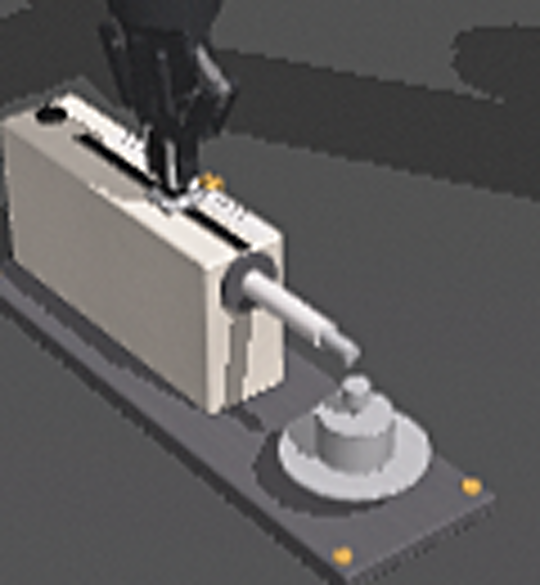

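The arm is out and held, with the carriage at crop (172,197) beside the rider at (210,182). The weight stands upright on the pan at (355,440), boom clear of it. Handing in.

```bash
python3 -c "from station import *;print(hand_in())"
```

```text
the job is handed in; nothing more can be done
None
```

I handed the job in with the large weight standing free and centred on the pan, the lock button fully down, and the arm held at the rider. By my camera measurements the pointer is within about 2 mm of the line (tolerance 5 mm), but the hand-in returned no verdict.

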